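# Roll an axle shaft into the vee cradle, home it on the stop and clamp it

### The job

Roll the short steel shaft along the loading deck into the vee cradle (roll it, do not pick it up) and let go so that it settles and centres itself. Then push it along the vee until it is home against the end stop, holding a light steady push of about 10 N on the stop for a second (never as much as 25 N), and only then swing the hold-down arm over and press its pad down on the shaft for a second, just as firmly and gently (again never 25 N between pad and shaft), and leave it clamped down. Do not disturb the loose parts lying about.

Things in the scene. Friction and masses are not known exactly. Their poses are not given: they have to be found in the camera images.
- vee_fixture: Fixed vee fixture: dark base plate (x -105 to +58, y -65 to +71 mm), aluminium deck, steel vee. It stands on packing 1 to 15 mm high, so read its height. Origin under the base plate, below the vee's lowest line; +y along the vee towards the end stop, +x across the vee to the clamp hinge. Deck: flat, level, top z = 30 mm, x from -100 to -18 mm; behind it (x -105 to -100) a rail 5 mm higher.
- vee_axis (a point): Point on the axis that a seated shaft takes: fixture x = 0, y = 0, z = 33 mm; axes as the fixture's. In the fixture frame: the 90 degree vee has its lowest line at z = 12 mm; its near face rises to the deck's edge (x = -18, z = 30 mm), its far face to x = +30, z = 42 mm. A seated shaft has its top at z = 48 mm. The vee is open at its -y end.
- shaft: Plain round steel shaft, diameter 30 mm, length 80 mm, 0.33 to 0.55 kg, lying on the loading deck roughly along the vee. Origin at its centre; its own y axis is the shaft's axis, the +y end facing the end stop. It rolls, so its x and z axes may point anywhere about y.
- end_stop: End stop: immovable steel block set in the vee near its +y end, at a place that differs each time. It touches with the flat front of a round button of 18 mm diameter. Origin at the centre of that face, on the seated shaft's axis; axes as the fixture's. A shaft fully home has its centre 40 mm from this point. Hard contact: a fraction of a millimetre is many newtons.
- clamp (a joint): Hold-down arm's angle, rad: 0 to 0.1 at the start (about upright), grows as it swings over the vee; 1.66 = level, pad on a seated shaft. From the hinge the arm points at 1.66 minus this angle, measured from fixture -x towards up. A stiff hinge (0.16 N m, 2 N at the handle) keeps it where it is left. Pad 42 mm, handle 80 mm from the hinge: the pad presses with about twice the handle's force.
- clamp_handle (a point): Centre of the handle of the hold-down arm: black round bar of 16 mm diameter, 44 mm long, parallel to the fixture's y, 80 mm from the hinge axis.
- clamp_hinge (a point): Point on the arm's hinge axis (parallel to the fixture's y) in the middle of the arm: in the fixture's frame x = 42, y = 20, z = 61 mm. The arm is 20 mm wide and 10 mm thick, between two lugs 34 mm over their backs that reach up to z = 70 mm.
- bearing_a: Bystander: ball bearing 32 mm wide, 10 mm thick, lying on the table. Origin under its centre.
- sleeve_a: Bystander: cream nylon sleeve 24 mm wide, 12 mm high. Origin under its centre.
- sleeve_b: Bystander: cream nylon sleeve 24 mm wide, 12 mm high. Origin under its centre.
- bolt_a: Bystander: hex bolt 55 mm long, lying. Origin under its centre.
There are look-alikes about, which are no part of the job. Of the things like the shaft, leave any that is pink; of the rest the smaller one is meant.

How it is judged:
By the outcome, as a careful person would: the job done as asked, in the order asked, and still so for the second after the job is handed in, with the robot touching nothing.
It also fails if it takes over 72 s, if anything falls off the work surface, if the arm or the gripper's body presses on something with over 40 N, if the wrist force passes 120 N, or if a joint passes its speed limit or range.

### The arm

A 7-joint arm with a two-finger parallel gripper is mounted at the origin on a cart in front of the work surface, level with it; the furniture and walls round the work are solid. World frame = base frame: x ahead of the robot, y to its left, z up, the work surface at z = 0. Lengths are in m, angles in degrees, forces in N, time in s.
With the tool pointing down it reaches from about 0.4 to 0.85 m from the base axis. Payload 4.4 kg.
Tool frame: the origin (TCP) lies between the finger pads; the fingertips stand 11 mm ahead of it and the grasp point (between the pads) lies 8 mm behind it; z points along the fingers, y is the line along which they close (so a half turn about z gives the same grasp; the last joint's range is limited). The gripper opens to 94 mm and grips with 3 to 60 N. Pads are 16 mm wide; open, the fingers measure 119 mm over their backs; the gripper's body (75 mm by 177 mm) begins 78 mm behind the grasp point.
Start: joints at [-67.426, 36.005, 2.206, 86.941, -1.547, 57.084, -1.146], TCP at [0.288, 0.583, 0.216] pointing down, gripper open.
Joint ranges: [-175.42, 175.42], [-21.48, 121.26], [-71.46, 75.88], [10.55, 141.38], [-63.04, 243.04], [13.31, 113.54], [-168.57, 168.57]. Speed limits (degrees/s): [147.25, 147.25, 180, 180, 180, 180, 180].

### API

Orientations are given as [roll, pitch, yaw] about the fixed x, y, z axes, in that order (R = Rz(yaw) Ry(pitch) Rx(roll)).
In Python, from rig import readout, cams, manip gives the robot as it stands.
- The arm moves only by the shell command python3 -m pendant 'ROWS' [FORCE]. ROWS is JSON, one flat list of numbers, 7 for each row, row after row: the shift along the world's x, y, z in units of 25 mm (1.0 is 25 mm), then the turn, a rotation vector about the world's x, y, z in degrees, then the finger opening in mm, from 0 to 94. A call has 1 to 5 rows; each row is the pose to reach, as a shift and turn from the pose commanded when the call began; what a row does not reach only later rows make up. A row lasts 1/10 s, in which the tool goes at most 50 mm and 8.59 degrees, less where a joint would pass 70% of its speed; a pose out of reach is approached as far as the arm can. A call with a gripper value outside its range is refused whole. The fingers move at their own pace and stop on an object; FORCE is the grip in N (left out, the last holds). Time passes only in rows, so rows that repeat a pose let the fingers close. It gives the time, the measured TCP pose, the force, the opening and the grip force at its end, in the units of the state.
- readout.get_state(): the state, without advancing time (a new reading comes with each control period).
- cams.read_camera(name): name is "side" or "top" or "wrist"; returns the picture (420x560x3 uint8, blue, green, red); there is no depth.
- cams.get_calibration(name): a dict with "fx", "fy", "cx", "cy" (pixels), "origin" and "rotation" of the camera in the world. Camera axes: x right, y down, z forward; pixel columns grow to the right and rows downward; lengths in m; the calibration is good to about 2 mm. A picture is of the moment at which its call begins: read the wrist's pose just before it. get_calibration takes no time and is no camera call; for the wrist camera it gives the pose at the moment of the call.
- manip.close_job(): hands the job in; it is judged then, once.
The state is a dict: "time_s": time; "q": joint angles; "dq": joint speeds; "effort": joint torques, N m; "tool_pos": TCP position; "ee_rot": TCP orientation; "force": force on the tool from outside, world axes, zero at the start; "wrist_torque": the same for the moment, N m; "width": finger opening in m; "grasp_force": force on a finger pad.
Only numpy, scipy, OpenCV 4.12 (cv2) and the standard library are available. Lean on these libraries where they do the work, as an engineer would, in place of code of your own. Each camera call takes 0.05 s, during which the arm holds its last target. There are 200 camera calls.

## Working session

There is one attempt and no reset: what is moved stays moved. The work goes in short steps, Python scripts to look and compute and a shell command to move; the robot and the scene stay as the last step left them, time stands still between calls to the robot, and variables do not carry over. Pictures are saved under pics/ and viewed, at most 10 in all, crops included, and the job is handed in when it is done.

```bash
mkdir -p pics; ls; python3 - <<'E'
from rig import readout,cams
import cv2
s=readout.get_state(); print(s)
for n in("top","side"):
    im=cams.read_camera(n); cv2.imwrite(f"pics/{n}0.png",im); c=cams.get_calibration(n); print(n,c)
E
```

```text
pics
{'time_s': 0.0, 'q': array([-67.42548063,  36.0580191 ,   2.20197188,  86.99362542,
        -1.54876033,  57.08258273,  -1.14604899]), 'dq': array([ 0.07689967,  0.00015203,  0.00347732,  0.0542138 ,  0.04899437,
       -0.007474  , -0.07329126]), 'effort': array([-4.53050925e-04, -5.49722743e+01,  1.14309613e+00, -1.86642480e+01,
       -5.23305160e-02,  2.37040868e-02,  1.43667144e-04]), 'tool_pos': array([0.28813337, 0.58195601, 0.21557729]), 'ee_rot': array([-1.79895405e+02, -5.56126585e-04,  1.53654852e+02]), 'force': array([-0.37479319, -0.16635324,  0.57500681]), 'wrist_torque': array([-0.00877938, -0.00508534, -0.04410328]), 'grasp_force': 0.0, 'width': 0.09416823679190599}
top {'fx': 387.76035147104795, 'fy': 387.76035147104795, 'cx': 281.0213498744836, 'cy': 211.57098773668673, 'origin': array([0.42183366, 0.07253112, 0.97118712]), 'rotation': array([-173.29139451,    2.13679503,  -91.2904633 ])}
side {'fx': 440.9390996599281, 'fy': 440.9390996599281, 'cx': 276.5095416253746, 'cy': 208.5383440614623, 'origin': array([ 0.36542718, -0.7311893 ,  0.55248632]), 'rotation': array([-118.70007378,   -0.70854307,  -10.087109  ])}
```

View pics/top0.png

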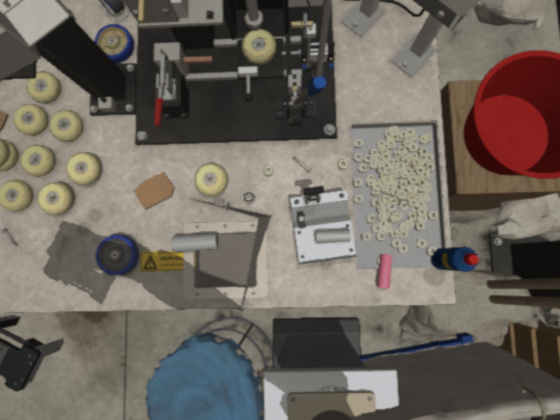

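View pics/side0.png

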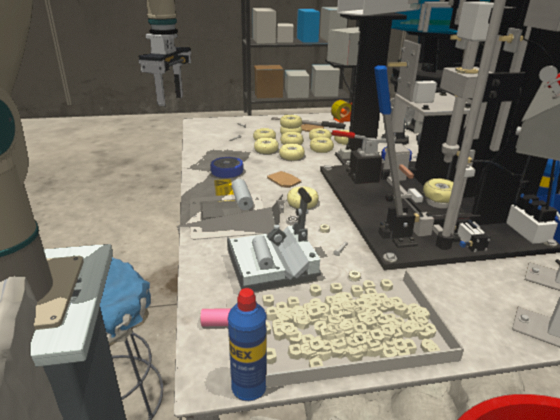

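The top view shows the fixture at about (322,225), with the grey shaft on its deck at about (333,236). A larger decoy lies at (195,242) and a pink one at (385,270). In the side view the fixture is at about (272,255). Next I'll make coarse estimates and enlarge both crops.

```bash
cat > h.py <<'E'
import numpy as np,cv2
from scipy.spatial.transform import Rotation as R
from rig import readout,cams
def ray(c,u,v):
    d=R.from_euler('xyz',c['rotation'],degrees=True).as_matrix()@np.array([(u-c['cx'])/c['fx'],(v-c['cy'])/c['fy'],1.])
    return np.array(c['origin']),d
def onz(c,u,v,z):
    o,d=ray(c,u,v); return o+d*(z-o[2])/d[2]
def two(a,b):
    (o1,d1),(o2,d2)=a,b
    d1=d1/np.linalg.norm(d1);d2=d2/np.linalg.norm(d2)
    t=np.linalg.lstsq(np.c_[d1,-d2],o2-o1,rcond=None)[0]
    p,q=o1+t[0]*d1,o2+t[1]*d2
    return (p+q)/2,np.linalg.norm(p-q)
def proj(c,p):
    x=R.from_euler('xyz',c['rotation'],degrees=True).as_matrix().T@(np.array(p)-c['origin'])
    return c['cx']+c['fx']*x[0]/x[2],c['cy']+c['fy']*x[1]/x[2]
E
python3 - <<'E'
from h import *
a=cv2.imread('pics/top0.png')[175:275,280:365]; b=cv2.imread('pics/side0.png')[180:300,215:335]
a=cv2.resize(a,None,fx=5,fy=5,interpolation=2)[:500,:400]; b=cv2.resize(b,(400,400),interpolation=2)
o=np.zeros((500,800,3),np.uint8);o[:,:400]=a;o[:400,400:]=b
cv2.imwrite('pics/crop0.png',o)
c=cams.get_calibration('top')
for u,v in((317,236),(350,235),(322,225),(298,217),(313,193)):print(onz(c,u,v,.05))
E
```

```text
[0.47048719 0.02053979 0.05      ]
[ 0.47093889 -0.05721867  0.05      ]
[0.49629029 0.00783296 0.05      ]
[0.51688104 0.06422255 0.05      ]
[0.57380656 0.02667235 0.05      ]
```

View pics/crop0.png

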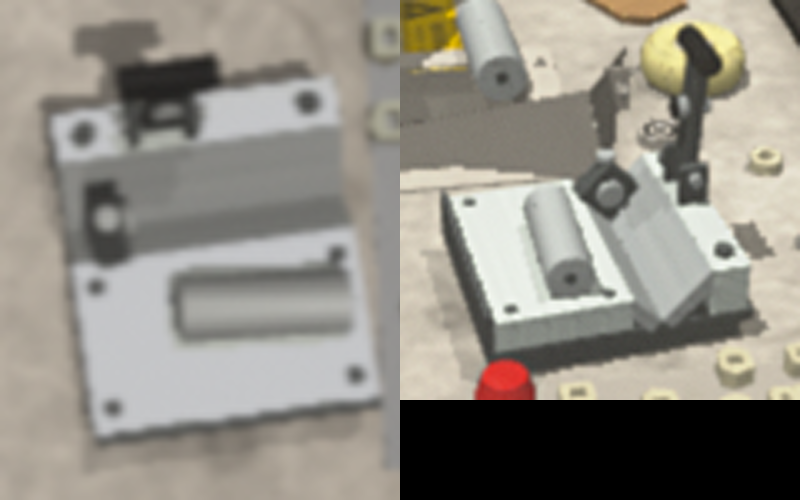

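Along the vee the shaft centre is near (0.47, -0.02), and the fixture yaw is about +6 or 7°. Next I'll move above it with the closing axis along the vee.

```bash
python3 -m pendant '[1,-9,3,0,0,33,94, 1,-9,3,0,0,33,94, 1,-9,3,0,0,33,94, 1,-9,3,0,0,33,94, 1,-9,3,0,0,33,94]'; python3 -m pendant '[3,-9,0,0,0,0,94, 3,-9,0,0,0,0,94, 3,-9,0,0,0,0,94, 3,-9,0,0,0,0,94, 3,-9,0,0,0,0,94]'; python3 -m pendant '[2,-6,0,0,0,0,50, 2,-6,0,0,0,0,50, 2,-6,0,0,0,0,50, 2,-6,0,0,0,0,50, 2,-6,0,0,0,0,50]'
python3 - <<'E'
from h import *
import json
s=readout.get_state();print(s['tool_pos'],s['ee_rot'],s['q'])
c=cams.get_calibration('wrist');im=cams.read_camera('wrist');cv2.imwrite('pics/w1.png',im)
print(c)
import pickle;pickle.dump(c,open('w1.pkl','wb'))
E
```

```text
time_s: 0.6
tool_pos: [0.3136, 0.3544, 0.292]
ee_rot: [-179.9, -0.0, -173.3]
force: [1.4, 0.1, -0.6]
width: 0.0938
grasp_force: 0.0
time_s: 1.1
tool_pos: [0.3886, 0.1293, 0.2915]
ee_rot: [-180.0, -0.0, -173.5]
force: [0.2, 0.4, 0.2]
width: 0.0943
grasp_force: 0.0
time_s: 1.6
tool_pos: [0.4384, -0.019, 0.2912]
ee_rot: [-180.0, -0.0, -173.6]
force: [-0.3, 1.9, -0.1]
width: 0.0573
grasp_force: 0.0
[ 0.4383568  -0.0189643   0.29118459] [-1.79993758e+02 -4.46259389e-02 -1.73589247e+02] [ -7.2172684   13.36664375   7.49260219 112.78368578  -2.12095936
  54.02207683  97.73302591]
{'fx': 356.4167279860025, 'fy': 356.4167279860025, 'cx': 274.08370315636796, 'cy': 207.33471387280463, 'origin': array([ 0.35406441, -0.02927136,  0.45915123]), 'rotation': array([1.63201361e+02, 5.93804581e-03, 9.63795116e+01])}
```

View pics/w1.png

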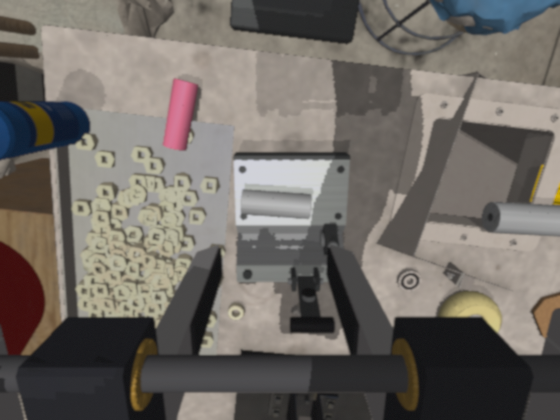

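The wrist view has image right as +y and down as +x. The deck spans about (235–349, 155–225), the shaft (242–312, 190–217), the stop is near (335,240) and the handle at (312,324). I'll enlarge it to pick points.

```bash
python3 - <<'E'
from h import *
im=cv2.imread('pics/w1.png')[145:345,222:362]
cv2.imwrite('pics/w1c.png',cv2.resize(im[:150],None,fx=4,fy=4,interpolation=2))
E
```

```text
(no output)
```

View pics/w1c.png

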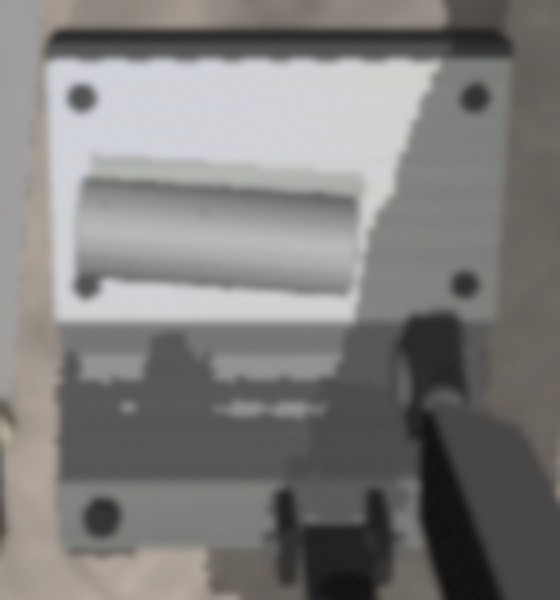

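Crop points: deck screws at (82,97), (475,97), (465,285) and (87,285), deck edge at row ~322. The shaft's corners are about (82,178), (357,195), (350,294) and (80,278). The stop button is near (405,370). Now triangulating the screws.

```bash
python3 - <<'E'
from h import *
import pickle
w=pickle.load(open('w1.pkl','rb'));t=cams.get_calibration('top');s=cams.get_calibration('side')
W=lambda u,v:((u+.5)/4-.5+222,(v+.5)/4-.5+145)
T=lambda u,v:((u+.5)/5-.5+280,(v+.5)/5-.5+175)
S=lambda u,v:((u-400+.5)*.3-.5+215,(v+.5)*.3-.5+180)
pts={'A':((82,97),(356,375),(511,309)),'B':((475,97),(113,408),(469,203)),'C':((465,285),(97,287),None),'D':((87,285),(337,255),(608,293)),'E':((102,517),(307,102),(724,250))}
P={}
for k,(a,b,c) in pts.items():
    ra,rb=ray(w,*W(*a)),ray(t,*T(*b));l=[two(ra,rb)]
    if c: rc=ray(s,*S(*c));l+=[two(ra,rc),two(rb,rc)]
    for p,e in l:print(k,(p*1000).round(1),round(e*1000,1))
for z in(.035,.038,.041):
    p={k:onz(w,*W(*v[0]),z)*1000 for k,v in pts.items()}
    print(z,{k:v[:2].round(1) for k,v in p.items()}, 'AB',np.linalg.norm(p['A']-p['B']).round(1),'AD',np.linalg.norm(p['A']-p['D']).round(1))
    d=p['B']-p['A'];print('yaw',np.degrees(np.arctan2(-d[0],d[1])))
    for n,q in(('edge0',(60,322)),('edge1',(490,322)),('rail0',(48,58)),('rail1',(512,58))):print(n,(onz(w,*W(*q),z+(.005 if 'r' in n else 0))[:2]*1000).round(1))
    q=[onz(w,*W(*x),z+.015)[:2]*1000 for x in((80,228),(354,244))];print('shaft ends',q,np.linalg.norm(q[0]-q[1]))
E
```

```text
A [436.6 -58.7  40.3] 0.7
A [436.2 -58.   44.2] 0.8
A [436.6 -58.4  44.5] 0.2
B [423.5  57.   42.6] 0.8
B [423.2  57.1  43.7] 0.6
B [423.7  56.8  43.9] 0.3
C [481.1  63.1  44.3] 1.0
D [493.8 -51.8  43.9] 0.4
D [493.7 -51.6  44.1] 0.1
D [493.8 -51.9  44.3] 0.1
E [566.5 -39.6  53.5] 0.2
E [564.7 -39.6  58. ] 0.9
E [565.6 -39.   57.8] 0.5
0.035 {'A': array([437.5, -58.7]), 'B': array([424.4,  58.8]), 'C': array([483.5,  65.5]), 'D': array([496.7, -52.1]), 'E': array([576.3, -40.2])} AB 118.3 AD 59.5
yaw 6.3806271203284215
edge0 [509.9 -59.5]
edge1 [494.8  75.4]
rail0 [426.1 -69.3]
rail1 [410.8  66.7]
shaft ends [array([474.05544865, -54.87488618]), array([469.90202869,  27.06137721])] 82.0414660709479
0.038 {'A': array([436.9, -58.5]), 'B': array([423.9,  58.2]), 'C': array([482.6,  64.9]), 'D': array([495.7, -51.9]), 'E': array([574.7, -40.1])} AB 117.4 AD 59.1
yaw 6.380627120328453
edge0 [508.8 -59.3]
edge1 [493.8  74.6]
rail0 [425.5 -69. ]
rail1 [410.4  66.1]
shaft ends [array([473.1756441 , -54.68715467]), array([469.05267807,  26.64833137])] 81.43991735678692
0.041 {'A': array([436.4, -58.3]), 'B': array([423.4,  57.6]), 'C': array([481.7,  64.2]), 'D': array([494.7, -51.7]), 'E': array([573.1, -40.1])} AB 116.6 AD 58.7
yaw 6.38062712032843
edge0 [507.7 -59. ]
edge1 [492.8  73.9]
rail0 [425.  -68.7]
rail1 [410.   65.4]
shaft ends [array([472.29583956, -54.49942317]), array([468.20332744,  26.23528553])] 80.83836864262591
```

Deck top is at z≈44 mm, so z0≈14 mm. Yaw is 6.4° and the tool is already aligned to it. The fixture origin is about (517.5, 6.1). The shaft is at fixture (-50,-15), so the TCP is already over the place behind it. I'll descend there and also locate the stop.

```bash
python3 -m pendant '[0,0,-2,0,0,0,50, 0,0,-4,0,0,0,50, 0,0,-6,0,0,0,50, 0,0,-7.5,0,0,0,50, 0,0,-8,0,0,0,50]'; python3 -m pendant '[0,0,-0.6,0,0,0,50, 0,0,-1.1,0,0,0,50, 0,0,-1.2,0,0,0,50, 0,0,-1.25,0,0,0,50, 0,0,-1.25,0,0,0,50]'
cat >> h.py <<'E'
ex=np.array([.9938,.1111,0]);ey=np.array([-.1111,.9938,0]);O=np.array([.5175,.0061,.014])
def F(p): d=np.array(p)-O; return np.array([d@ex,d@ey,d[2]])*1000
def G(x,y,z): return O+(x*ex+y*ey)/1000+[0,0,z/1000]
E
python3 - <<'E'
from h import *
import pickle
w=pickle.load(open('w1.pkl','rb'));t=cams.get_calibration('top')
print('stop w',F(onz(w,322.3,237.4,.047)))
print('stop t',F(onz(t,280+120/5,175+215/5,.047)))
print(F(readout.get_state()['tool_pos']))
E
```

```text
time_s: 2.15
tool_pos: [0.4354, -0.0146, 0.0883]
ee_rot: [179.9, -0.4, -173.1]
force: [0.3, 0.3, 0.5]
width: 0.0498
grasp_force: 0.0
time_s: 2.65
tool_pos: [0.4386, -0.0165, 0.0606]
ee_rot: [180.0, 0.0, -173.3]
force: [0.2, -0.0, 0.4]
width: 0.0501
grasp_force: 0.0
stop w [-3.0050163  42.72693915 33.        ]
stop t [ 1.79815977 43.9029106  33.        ]
[-80.87805245 -13.7158454   46.64475611]
```

```bash
python3 -m pendant '[0.12,0.013,0,0,0,0,50, 0.24,0.027,0,0,0,0,50, 0.36,0.04,0,0,0,0,50, 0.48,0.053,0,0,0,0,50, 0.6,0.067,0,0,0,0,50]'; python3 -m pendant '[0.12,0.013,0,0,0,0,50, 0.24,0.027,0,0,0,0,50, 0.36,0.04,0,0,0,0,50, 0.48,0.053,0,0,0,0,50, 0.6,0.067,0,0,0,0,50]'
python3 - <<'E'
from h import *
print(F(readout.get_state()['tool_pos']))
for n in('wrist','top'):
    cv2.imwrite(f'pics/{n}2.png',cams.read_camera(n))
a=cv2.imread('pics/wrist2.png')[:,:420];b=cv2.resize(cv2.imread('pics/top2.png')[175:275,280:360],None,fx=4.2,fy=4.2,interpolation=2)
cv2.imwrite('pics/m2.png',np.hstack([a,b]))
E
```

```text
time_s: 3.15
tool_pos: [0.4538, -0.0159, 0.0603]
ee_rot: [-180.0, 0.0, -173.4]
force: [0.1, 1.0, 1.1]
width: 0.0497
grasp_force: 0.3
time_s: 3.65
tool_pos: [0.4687, -0.0141, 0.0602]
ee_rot: [180.0, -0.0, -173.3]
force: [-0.5, 0.0, 0.3]
width: 0.05
grasp_force: 0.3
[-50.78946379 -14.65003141  46.20141442]
```

View pics/m2.png

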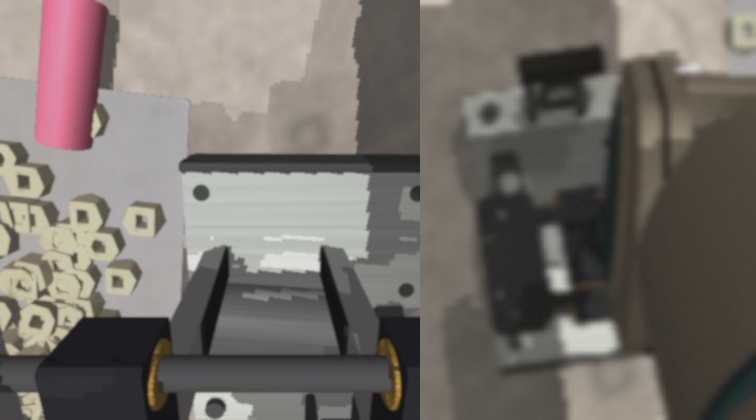

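The shaft lies just ahead of the fingers at (275,310), as expected. I'll keep pushing it over the edge.

```bash
python3 -m pendant '[0.1,0.011,0,0,0,0,50, 0.2,0.022,0,0,0,0,50, 0.3,0.033,0,0,0,0,50, 0.4,0.045,0,0,0,0,50, 0.5,0.056,0,0,0,0,50]';  python3 -m pendant '[0,0,0,0,0,0,50, 0,0,0,0,0,0,50, 0,0,0,0,0,0,50]'; python3 -m pendant '[-0.5,0,0,0,0,0,50, -1,0,1,0,0,0,50, -1,0,3,0,0,0,30, -1,0,4.5,0,0,0,10, -1,0,5,0,0,0,0]'
python3 - <<'E'
from h import *
import pickle
print(F(readout.get_state()['tool_pos']))
c=cams.get_calibration('wrist');pickle.dump(c,open('w3.pkl','wb'))
im=cams.read_camera('wrist');cv2.imwrite('pics/w3.png',im)
E
```

```text
time_s: 4.25
tool_pos: [0.4814, -0.0127, 0.0602]
ee_rot: [-180.0, 0.0, -173.3]
force: [0.5, 0.1, -0.7]
width: 0.0504
grasp_force: 0.0
time_s: 4.55
tool_pos: [0.4808, -0.0127, 0.0602]
ee_rot: [180.0, -0.0, -173.3]
force: [-1.2, -1.0, 0.5]
width: 0.0499
grasp_force: 0.0
time_s: 5.05
tool_pos: [0.4577, -0.0129, 0.1887]
ee_rot: [-180.0, 0.3, -173.4]
force: [0.8, -0.3, 0.3]
width: 0.0297
grasp_force: 0.0
[-61.54551248 -12.1956256  174.72677971]
```

View pics/w3.png

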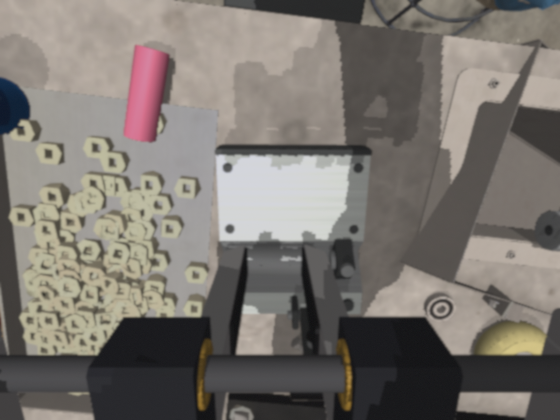

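The shaft is seated in the vee at (275,262), parallel to it. Before choosing the pushing orientation I'll triangulate the handle.

```bash
python3 - <<'E'
from h import *
import pickle
w=pickle.load(open('w1.pkl','rb'));t=cams.get_calibration('top');s=cams.get_calibration('side')
a,b,c=ray(w,312,324),ray(t,313.0,190.2),ray(s,(699-400)*.3+215,52*.3+180)
for p,q in((a,b),(a,c),(b,c)):
    x,e=two(p,q);print(F(x),e)
print((G(-5,-82,45)-readout.get_state()['tool_pos'])/.025, G(-5,-82,45))
E
```

```text
[ 47.90180147  20.5355963  138.45457212] 0.0005628048498428594
[ 48.43467042  20.864606   138.04958652] 0.0006042994006136128
[ 48.20097508  20.21609906 138.56764369] 0.0004454377953411706
[ 2.54404402 -2.5272626  -5.20083374] [ 0.5216412 -0.0759471  0.059    ]
```

```bash
python3 -m pendant '[1,-1.5,0,0,0,0,0, 2,-2.5,0,0,0,0,0, 2.58,-2.52,0,0,0,0,0, 2.58,-2.52,-1,0,0,0,0, 2.58,-2.52,-3,0,0,0,0]';python3 -m pendant '[0,0,-1,0,0,0,0, 0,0,-1.8,0,0,0,0, 0,0,-2.1,0,0,0,0, 0,0,-2.15,0,0,0,0, 0,0,-2.15,0,0,0,0]'
python3 - <<'E'
from h import *
s=readout.get_state()
print(F(s['tool_pos']),s['ee_rot'])
E
```

```text
time_s: 5.6
tool_pos: [0.5237, -0.0764, 0.1112]
ee_rot: [-179.9, 0.4, -173.4]
force: [0.8, 0.4, -0.4]
width: 0.0005
grasp_force: 0.0
time_s: 6.1
tool_pos: [0.5206, -0.0758, 0.0568]
ee_rot: [-180.0, 0.0, -173.4]
force: [-0.2, -0.3, -0.3]
width: 0.0003
grasp_force: 0.0
[ -5.98228146 -81.76528695  42.75051016] [-1.79993849e+02  1.77263852e-02 -1.73353751e+02]
```

```bash
python3 -m pendant '[0.06,0,-0.1,0,0,0,0, 0.04,0.1,-0.1,0,0,0,0, 0.03,0.2,-0.1,0,0,0,0, 0.02,0.3,-0.1,0,0,0,0, 0.01,0.4,-0.1,0,0,0,0]';python3 -m pendant '[-0.01,0.08,0,0,0,0,0, -0.02,0.16,0,0,0,0,0, -0.03,0.24,0,0,0,0,0, -0.04,0.32,0,0,0,0,0, -0.04,0.4,0,0,0,0,0]';python3 -m pendant '[-0.01,0.08,0,0,0,0,0, -0.02,0.16,0,0,0,0,0, -0.03,0.24,0,0,0,0,0, -0.03,0.24,0,0,0,0,0]'
python3 - <<'E'
from h import *
s=readout.get_state()
print(F(s['tool_pos']),s['ee_rot'])
E
```

```text
time_s: 6.6
tool_pos: [0.5207, -0.0653, 0.0542]
ee_rot: [180.0, 0.0, -173.3]
force: [0.5, 0.2, -0.1]
width: 0.0004
grasp_force: 0.0
time_s: 7.1
tool_pos: [0.5197, -0.0565, 0.0541]
ee_rot: [-179.9, 0.0, -173.4]
force: [-0.4, -6.8, 1.9]
width: 0.0005
grasp_force: 2.6
time_s: 7.5
tool_pos: [0.519, -0.0498, 0.0541]
ee_rot: [-180.0, 0.0, -173.4]
force: [0.5, -4.9, 2.5]
width: 0.0003
grasp_force: 2.1
[ -4.73969907 -55.72512923  40.08872141] [-1.79984714e+02  6.93841952e-03 -1.73350175e+02]
```

Contact has been made, and sliding takes about 5 N. I'll approach the stop in small steps.

```bash
python3 -m pendant '[-0.003,0.03,0,0,0,0,0, -0.006,0.06,0,0,0,0,0, -0.009,0.09,0,0,0,0,0, -0.01,0.1,0,0,0,0,0]'|grep -E "force|tool_pos";python3 -m pendant '[0,0.02,0,0,0,0,0, -0.005,0.04,0,0,0,0,0]'|grep -E "force|tool_pos"; python3 -m pendant '[0,0.015,0,0,0,0,0, 0,0.015,0,0,0,0,0]'|grep -E "force|tool_pos"
```

```text
tool_pos: [0.5188, -0.0479, 0.0541]
force: [1.4, -5.0, 1.4]
grasp_force: 2.7
tool_pos: [0.5187, -0.047, 0.0541]
force: [-0.1, -4.8, 2.4]
grasp_force: 2.7
tool_pos: [0.5186, -0.0465, 0.0541]
force: [-0.6, -5.4, 2.7]
grasp_force: 2.6
```

Still sliding at a steady 5 N. I'll keep creeping at 0.4 mm per row.

```bash
python3 -m pendant '[-0.002,0.016,0,0,0,0,0, -0.004,0.032,0,0,0,0,0, -0.006,0.048,0,0,0,0,0]'|grep -E "force|tool_pos";python3 -m pendant '[-0.002,0.016,0,0,0,0,0, -0.004,0.032,0,0,0,0,0, -0.006,0.048,0,0,0,0,0]'|grep -E "force|tool_pos"
```

```text
tool_pos: [0.5185, -0.0458, 0.0541]
force: [0.1, -7.0, 2.8]
grasp_force: 3.4
tool_pos: [0.5185, -0.0458, 0.0541]
force: [0.6, -9.5, 1.7]
grasp_force: 4.6
```

```bash
python3 -m pendant '[-0.002,0.016,0,0,0,0,0, -0.004,0.032,0,0,0,0,0]'|grep -E "force|tool_pos"
```

```text
tool_pos: [0.5185, -0.0457, 0.0542]
force: [1.2, -11.8, 1.6]
grasp_force: 5.3
```

The shaft is at the stop: position has halted and the force is rising at about 2.5 N/mm. I'll go to about 14.5 N at the wrist, which less 5 N friction is about 10 N on the stop, and hold it.

```bash
python3 -m pendant '[-0.002,0.02,0,0,0,0,0, -0.005,0.042,0,0,0,0,0, -0.005,0.042,0,0,0,0,0]'|grep -E "force|tool_pos";python3 -m pendant '[0,0,0,0,0,0,0, 0,0,0,0,0,0,0, 0,0,0,0,0,0,0, 0,0,0,0,0,0,0, 0,0,0,0,0,0,0]'|grep -E "force|tool_pos"; python3 -m pendant '[0,0,0,0,0,0,0, 0,0,0,0,0,0,0, 0,0,0,0,0,0,0, 0,0,0,0,0,0,0, 0,0,0,0,0,0,0]'|grep -E "force|tool_pos";python3 -m pendant '[0,0,0,0,0,0,0, 0,0,0,0,0,0,0, 0,0,0,0,0,0,0, 0,0,0,0,0,0,0, 0,0,0,0,0,0,0]'|grep -E "force|tool_pos"
```

```text
tool_pos: [0.5185, -0.0456, 0.0542]
force: [0.1, -12.1, 1.2]
grasp_force: 6.0
tool_pos: [0.5185, -0.0456, 0.0542]
force: [0.3, -12.1, 2.6]
grasp_force: 6.0
tool_pos: [0.5185, -0.0456, 0.0542]
force: [1.0, -12.5, 1.8]
grasp_force: 6.0
tool_pos: [0.5185, -0.0456, 0.0542]
force: [1.0, -12.4, 1.1]
grasp_force: 6.0
```

```bash
python3 -m pendant '[-0.002,0.02,0,0,0,0,0, -0.005,0.05,0,0,0,0,0, -0.005,0.05,0,0,0,0,0]'|grep -E "force|tool_pos";python3 -m pendant '[0,0,0,0,0,0,0, 0,0,0,0,0,0,0, 0,0,0,0,0,0,0, 0,0,0,0,0,0,0, 0,0,0,0,0,0,0]'|grep -E "force|tool_pos"; python3 -m pendant '[0,0,0,0,0,0,0, 0,0,0,0,0,0,0, 0,0,0,0,0,0,0, 0,0,0,0,0,0,0, 0,0,0,0,0,0,0]'|grep -E "force|tool_pos";python3 -m pendant '[0,0,0,0,0,0,0, 0,0,0,0,0,0,0, 0,0,0,0,0,0,0]'|grep -E "force|tool_pos"
python3 -m pendant '[0.01,-0.1,0,0,0,0,0, 0.03,-0.3,0,0,0,0,0, 0.06,-0.6,0,0,0,0,0, 0.06,-0.6,1.5,0,0,0,0, 0.06,-0.6,3,0,0,0,0]'|grep -E "force|tool_pos"; python3 -m pendant '[0,0,1.5,0,0,0,0, 0,0,3,0,0,0,0, 0,0,3,0,0,0,0]'|grep -E "force|tool_pos"
python3 - <<'E'
from h import *
s=readout.get_state()
print(F(s['tool_pos']),s['ee_rot'],s['time_s'],(G(72,20,195)-s['tool_pos'])/.025)
import pickle
c=cams.get_calibration('wrist');pickle.dump(c,open('w4.pkl','wb'))
im=cams.read_camera('wrist');cv2.imwrite('pics/w4.png',im);cv2.imwrite('pics/s4.png',cams.read_camera('side'))
b=cv2.resize(cv2.imread('pics/s4.png')[180:300,215:335],(420,420),interpolation=2)
cv2.imwrite('pics/m4.png',np.hstack([im[:,90:470],b]))
E
```

```text
tool_pos: [0.5185, -0.0455, 0.0542]
force: [0.9, -14.0, 1.1]
grasp_force: 7.1
tool_pos: [0.5185, -0.0456, 0.0542]
force: [0.6, -14.1, 1.7]
grasp_force: 7.1
tool_pos: [0.5185, -0.0456, 0.0542]
force: [0.9, -14.6, 1.4]
grasp_force: 7.1
tool_pos: [0.5185, -0.0456, 0.0542]
force: [-0.4, -14.6, 2.8]
grasp_force: 7.1
tool_pos: [0.5181, -0.0545, 0.1287]
force: [1.1, -0.5, -0.3]
grasp_force: 0.0
tool_pos: [0.5225, -0.0547, 0.2084]
force: [0.4, -0.3, 0.3]
grasp_force: 0.0
[ -1.81734397 -60.93050323 194.38864481] [-179.98806741    0.50308239 -173.26778787] 13.3 [2.57472826 3.54523824 0.02445421]
```

View pics/m4.png

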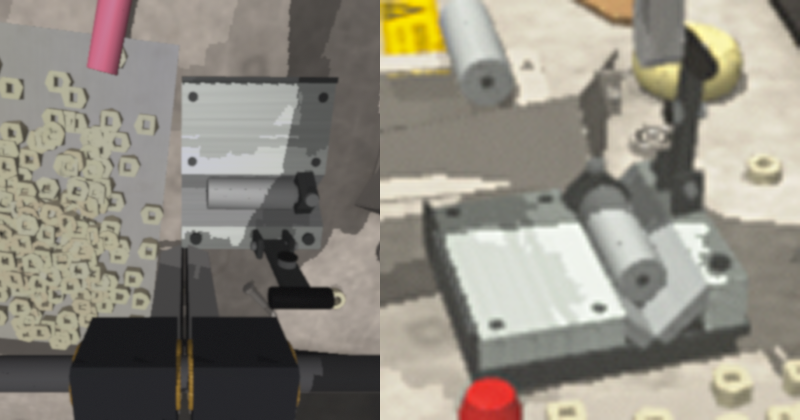

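The shaft is home against the stop. Now I'll go round behind the handle, on its +x side.

```bash
python3 -m pendant '[1.5,0.5,0,0,0,0,0, 2.7,1.5,0,0,0,0,0, 2.7,3,0,0,0,0,0, 2.6,3.54,0,0,0,0,0, 2.6,3.54,0,0,0,0,0]'|grep -E "force|tool_pos"; python3 -m pendant '[0,0,-1,0,0,0,0, 0,0,-2,0,0,0,0, 0,0,-2.1,0,0,0,0, 0,0,-2.1,0,0,0,0]'|grep -E "force|tool_pos"
python3 - <<'E'
from h import *
s=readout.get_state()
print(F(s['tool_pos']),s['ee_rot'],s['time_s'])
E
```

```text
tool_pos: [0.5825, 0.0361, 0.202]
force: [-0.0, -0.7, -0.2]
grasp_force: 0.0
tool_pos: [0.5835, 0.0314, 0.1509]
force: [-0.1, -0.9, 0.2]
grasp_force: 0.0
[ 68.39973741  17.78350624 136.92670162] [-1.79954040e+02 -1.35881829e-01 -1.73453011e+02] 14.3
```

```bash
python3 -m pendant '[-0.2,-0.022,0,0,0,0,0, -0.4,-0.044,0.05,0,0,0,0, -0.6,-0.067,0.12,0,0,0,0, -0.8,-0.09,0.18,0,0,0,0, -1,-0.11,0.24,0,0,0,0]'|grep -E "force|tool_pos"; python3 -m pendant '[-0.15,-0.017,0,0,0,0,0, -0.3,-0.033,0,0,0,0,0, -0.45,-0.05,-0.05,0,0,0,0, -0.6,-0.067,-0.08,0,0,0,0, -0.7,-0.08,-0.1,0,0,0,0]'|grep -E "force|tool_pos"
python3 - <<'E'
from h import *
s=readout.get_state()
print(F(s['tool_pos']),s['ee_rot'],s['time_s'])
E
```

```text
tool_pos: [0.5595, 0.0305, 0.1581]
force: [2.7, 0.2, -1.9]
grasp_force: 1.1
tool_pos: [0.5416, 0.0285, 0.1548]
force: [2.9, 0.1, -1.8]
grasp_force: 1.3
[ 26.41404953  19.56252031 140.75965542] [ 1.79992991e+02 -7.38066881e-03 -1.73344085e+02] 15.3
```

```bash
python3 -m pendant '[-0.12,-0.013,-0.02,0,0,0,0, -0.25,-0.028,-0.05,0,0,0,0, -0.38,-0.042,-0.07,0,0,0,0]'|grep -E "force|tool_pos"; python3 -m pendant '[0.1,0.011,0.1,0,0,0,0, 0.1,0.01,0.6,0,0,0,0, 0.1,0.01,1.2,0,0,0,0, -0.3,-0.033,1.2,0,0,0,0, -0.7,-0.078,1.2,0,0,0,0]'|grep -E "force|tool_pos"
python3 - <<'E'
from h import *
s=readout.get_state()
print(F(s['tool_pos']),s['ee_rot'],s['time_s'])
s2=cams.get_calibration('side');im=cams.read_camera('side');cv2.imwrite('pics/s5.png',im)
b=cv2.resize(im[150:290,215:355],(560,560),interpolation=2);cv2.imwrite('pics/m5.png',b)
E
```

```text
tool_pos: [0.5324, 0.0273, 0.1531]
force: [2.6, 0.4, -1.6]
grasp_force: 1.5
tool_pos: [0.5138, 0.0253, 0.1836]
force: [0.7, 0.3, -0.1]
grasp_force: 0.0
[ -1.57006778  19.47497006 169.55677332] [ 1.79995257e+02 -1.87514010e-02 -1.73344313e+02] 16.1
```

View pics/m5.png

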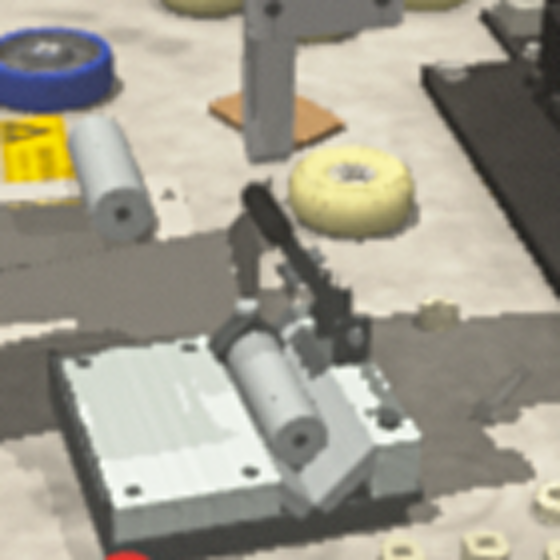

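The arm stands at about 60° with the handle directly below the finger, and the shaft is still seated. I'll press from the top along the arc.

```bash
python3 -m pendant '[-0.04,-0.004,-0.3,0,0,0,0, -0.08,-0.009,-0.6,0,0,0,0, -0.08,-0.009,-0.85,0,0,0,0]'|grep -E "force|tool_pos"; python3 -m pendant '[-0.1,-0.011,-0.11,0,0,0,0, -0.2,-0.022,-0.22,0,0,0,0, -0.29,-0.032,-0.33,0,0,0,0, -0.38,-0.042,-0.44,0,0,0,0, -0.46,-0.051,-0.55,0,0,0,0]'|grep -E "force|tool_pos"; python3 -m pendant '[-0.11,-0.012,-0.13,0,0,0,0, -0.21,-0.023,-0.26,0,0,0,0, -0.31,-0.034,-0.39,0,0,0,0, -0.41,-0.045,-0.52,0,0,0,0, -0.5,-0.055,-0.65,0,0,0,0]'|grep -E "force|tool_pos"
python3 - <<'E'
from h import *
s=readout.get_state()
print(F(s['tool_pos']),s['ee_rot'],s['time_s'])
im=cams.read_camera('side');cv2.imwrite('pics/s6.png',im)
b=cv2.resize(im[150:290,215:355],(560,560),interpolation=2);cv2.imwrite('pics/m6.png',b)
E
```

```text
tool_pos: [0.5122, 0.0252, 0.1608]
force: [-8.2, -1.3, 19.5]
grasp_force: 10.2
tool_pos: [0.4948, 0.0232, 0.1473]
force: [-12.2, -1.4, 12.1]
grasp_force: 6.2
tool_pos: [0.4881, 0.0223, 0.1313]
force: [-1.9, -0.7, 3.6]
grasp_force: 1.7
[-27.37816329  19.40513938 117.33126585] [-1.79999083e+02 -9.09359109e-02 -1.73353249e+02] 17.45
```

The forces agree with the handle tracking at about 30°. Continuing down.

```bash
python3 -m pendant '[-0.07,-0.008,-0.15,0,0,0,0, -0.13,-0.014,-0.3,0,0,0,0, -0.19,-0.021,-0.45,0,0,0,0, -0.25,-0.028,-0.6,0,0,0,0, -0.29,-0.032,-0.75,0,0,0,0]'|grep -E "force|tool_pos"; python3 -m pendant '[-0.02,-0.002,-0.08,0,0,0,0, -0.04,-0.004,-0.16,0,0,0,0, -0.06,-0.006,-0.24,0,0,0,0]'|grep -E "force|tool_pos"
python3 - <<'E'
from h import *
s=readout.get_state()
print(F(s['tool_pos']),s['time_s'])
E
```

```text
tool_pos: [0.4817, 0.0218, 0.1129]
force: [-2.0, 0.9, 1.1]
grasp_force: 1.0
tool_pos: [0.4803, 0.0216, 0.1071]
force: [-0.9, -0.8, 2.1]
grasp_force: 0.9
[-35.25329027  19.56212656  93.08846554] 18.3
```

```bash
python3 -m pendant '[-0.01,-0.001,-0.07,0,0,0,0, -0.02,-0.002,-0.14,0,0,0,0, -0.03,-0.003,-0.21,0,0,0,0, -0.04,-0.004,-0.28,0,0,0,0, -0.05,-0.005,-0.34,0,0,0,0]'|grep -E "force|tool_pos"; python3 -m pendant '[0,0,-0.02,0,0,0,0, 0,0,-0.04,0,0,0,0, 0,0,-0.06,0,0,0,0]'|grep -E "force|tool_pos"
```

```text
tool_pos: [0.4789, 0.0215, 0.0986]
force: [-0.9, 0.8, 2.1]
grasp_force: 0.7
tool_pos: [0.4789, 0.0214, 0.0972]
force: [-1.7, 0.2, 1.7]
grasp_force: 0.7
```

```bash
python3 -m pendant '[0,0,-0.02,0,0,0,0, 0,0,-0.04,0,0,0,0, 0,0,-0.06,0,0,0,0]'|grep -E "force|tool_pos"
```

```text
tool_pos: [0.4789, 0.0215, 0.0957]
force: [-1.6, -0.2, 2.1]
grasp_force: 0.7
```

```bash
python3 -m pendant '[0,0,-0.02,0,0,0,0, 0,0,-0.04,0,0,0,0]'|grep -E "force|tool_pos"; python3 -m pendant '[0,0,-0.02,0,0,0,0, 0,0,-0.04,0,0,0,0]'|grep -E "force|tool_pos"
```

```text
tool_pos: [0.479, 0.0215, 0.0947]
force: [-1.6, 0.1, 1.9]
grasp_force: 0.7
tool_pos: [0.4789, 0.0214, 0.0937]
force: [-1.3, 0.2, 2.7]
grasp_force: 1.1
```

```bash
python3 -m pendant '[0,0,-0.02,0,0,0,0, 0,0,-0.04,0,0,0,0]'|grep -E "force|tool_pos"
```

```text
tool_pos: [0.4789, 0.0214, 0.0931]
force: [-2.0, 0.1, 9.3]
grasp_force: 4.9
```

```bash
python3 -m pendant '[0,0,0.006,0,0,0,0, 0,0,0.006,0,0,0,0]'|grep -E "force|tool_pos"; python3 -m pendant '[0,0,0,0,0,0,0, 0,0,0,0,0,0,0, 0,0,0,0,0,0,0, 0,0,0,0,0,0,0, 0,0,0,0,0,0,0]'|grep -E "force|tool_pos"; python3 -m pendant '[0,0,0,0,0,0,0, 0,0,0,0,0,0,0, 0,0,0,0,0,0,0, 0,0,0,0,0,0,0, 0,0,0,0,0,0,0]'|grep -E "force|tool_pos"; python3 -m pendant '[0,0,0,0,0,0,0, 0,0,0,0,0,0,0, 0,0,0,0,0,0,0]'|grep -E "force|tool_pos"
```

```text
tool_pos: [0.4789, 0.0214, 0.0932]
force: [-2.2, -0.4, 5.8]
grasp_force: 2.9
tool_pos: [0.4789, 0.0214, 0.0932]
force: [-1.6, -0.9, 5.8]
grasp_force: 2.9
tool_pos: [0.4789, 0.0215, 0.0932]
force: [-1.5, -0.2, 6.1]
grasp_force: 2.9
tool_pos: [0.4788, 0.0214, 0.0932]
force: [-2.2, -0.9, 5.8]
grasp_force: 2.9
```

```bash
python3 -m pendant '[0,0,-0.003,0,0,0,0, 0,0,-0.003,0,0,0,0]'|grep -E "force|tool_pos"; python3 -m pendant '[0,0,0,0,0,0,0, 0,0,0,0,0,0,0, 0,0,0,0,0,0,0, 0,0,0,0,0,0,0, 0,0,0,0,0,0,0]'|grep -E "force|tool_pos"; python3 -m pendant '[0,0,0,0,0,0,0, 0,0,0,0,0,0,0, 0,0,0,0,0,0,0, 0,0,0,0,0,0,0, 0,0,0,0,0,0,0]'|grep -E "force|tool_pos"; python3 -m pendant '[0,0,0,0,0,0,0, 0,0,0,0,0,0,0, 0,0,0,0,0,0,0]'|grep -E "force|tool_pos"
python3 -m pendant '[0,0,0.05,0,0,0,0, 0,0,0.2,0,0,0,0, 0,0,0.8,0,0,0,0, 0,0,2,0,0,0,0, -1,0,3.5,0,0,0,0]'|grep -E "force|tool_pos"; python3 -m pendant '[-1,0,1,0,0,0,0, -2,0,2,0,0,0,0, -2,0,2,0,0,0,0, -2,0,2,0,0,0,0]'|grep -E "force|tool_pos|time"
python3 - <<'E'
from h import *
a=cams.read_camera('side');w=cams.read_camera('wrist')
b=cv2.resize(a[180:300,215:335],(420,420),interpolation=2);cv2.imwrite('pics/m7.png',np.hstack([w[:,120:500],b]))
E
```

```text
tool_pos: [0.4789, 0.0214, 0.0932]
force: [-2.2, -0.7, 6.5]
grasp_force: 3.2
tool_pos: [0.4789, 0.0214, 0.0932]
force: [-2.2, 0.5, 6.7]
grasp_force: 3.2
tool_pos: [0.4789, 0.0214, 0.0932]
force: [-2.3, -0.1, 5.7]
grasp_force: 3.2
tool_pos: [0.4788, 0.0214, 0.0932]
force: [-2.3, -1.1, 7.4]
grasp_force: 3.2
tool_pos: [0.4564, 0.0216, 0.1808]
force: [0.0, 0.6, 0.3]
grasp_force: 0.0
time_s: 23.9
tool_pos: [0.4048, 0.0217, 0.2309]
force: [-0.3, 0.8, -0.7]
grasp_force: 0.0
```

View pics/m7.png

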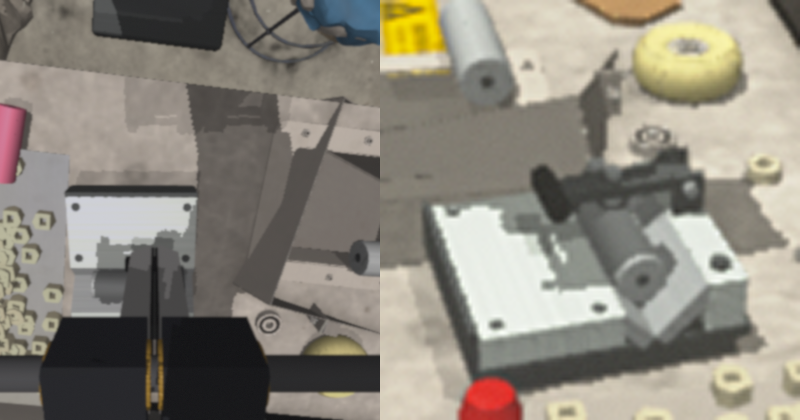

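The arm is level with its pad on the shaft. I'll check numerically that the shaft end didn't shift since the push.

```bash
python3 - <<'E'
from h import *
a=cv2.imread('pics/m4.png',0)[:,380:];b=cv2.imread('pics/m7.png',0)[:,380:]
# end-face hole: darkest spot near the -y end; and fixed screw for reference
for n,(x0,y0,x1,y1) in dict(hole=(245,260,282,300),screw=(205,290,235,325),face=(225,240,290,300)).items():
    t=a[y0:y1,x0:x1];r=cv2.matchTemplate(b[y0-20:y1+20,x0-20:x1+20],t,cv2.TM_CCOEFF_NORMED);_,m,_,l=cv2.minMaxLoc(r)
    _,_,p,_=cv2.minMaxLoc(cv2.GaussianBlur(a[y0:y1,x0:x1],(9,9),0));_,_,q,_=cv2.minMaxLoc(cv2.GaussianBlur(b[y0:y1,x0:x1],(9,9),0))
    print(n,'shift px/3.5',l[0]-20,l[1]-20,round(m,2),'dark',p,q)
E
```

```text
hole shift px/3.5 0 0 0.98 dark (17, 20) (18, 20)
screw shift px/3.5 0 0 1.0 dark (14, 18) (14, 18)
face shift px/3.5 1 1 0.57 dark (37, 40) (38, 40)
```

No shift, so the shaft is still home. Handing in.

```bash
python3 -c "
from rig import manip;print(manip.close_job())"
```

```text
the job is handed in; nothing more can be done
None
```

The shaft was rolled into the vee, pushed home against the stop (about 10 N estimated there, held over 1 s) and clamped with the pad (roughly 10–12 N estimated, held over 1 s); the job was handed in after about 24 s, with the robot clear and no verdict returned.

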